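# Read an air reservoir's pressure with a stick gauge

## Task

Check the pressure of the air reservoir on the oak board: lift the stick gauge out of its stand, push it mouth down over the reservoir's valve stem and keep it pressed firmly home for about a second, at about 15 newtons and never more than 20, so that the air drives the rod out of its top. Then put the gauge back upright on the floor of its stand with the rod still out for reading, and leave everything else on the bench where it is.

Things in the scene. Friction and masses are not known exactly. Their poses are not given: they have to be found in the camera images.
- gauge: stick pressure gauge, 150 g, upright in the stand. Origin: centre of its flat underside (the mouth); z runs up through it. Round knurled steel head, 30 mm in diameter, 0 to 45 mm up; its top is a shoulder, about 6 mm wide, that can take the fingertips' push. Mouth: a bore 13.8 mm in diameter, 22 mm deep to the seat, flared to 24 mm over its first 6 mm
- grip (a point): middle of the gauge's square black body, the part to grip: 18 x 18 mm, sides along the gauge's x and y, from 45 to 85 mm over the gauge's origin; this point is 65 mm over it
- rod (a joint): how far the gauge's white rod (5 mm thick, 10 mm button) is out beyond its start, m, 0 to 0.0205. At 0 the button's top is 88 mm over the gauge's origin and the rod's foot hangs in the bore 4 mm above the mouth. The valve's pin drives it 5 to 17 mm out, against spring and friction (3 to 6 N); friction then keeps it out; a push on the button drives it in
- tank: air reservoir, fixed: aluminium cylinder 56 mm in diameter and 150 mm long, lying along the tank's x, strapped on an oak board 220 x 130 x 18 mm; its top is 80 mm over the bench; a brass plug is on its -x end. Origin: centre of the board's underside, z up
- valve_axis (a point): on the valve stem's upright axis, level with the reservoir's top (80 mm over the bench; 20 mm from its middle towards +x). The hollow brass stem, 12 mm in diameter, stands here in a rubber collar, screwed in by an unknown amount: its rim is 33 to 51 mm above this point. Level with the rim is a 5 mm steel pin that the air holds up with 4 to 6 N
- valve (a joint): how far the sprung stem is pushed down into its rubber mount, m: 0 at rest, about 1 mm for every 5 N of downward push, so 3 mm at 15 N and 4 mm at 20 N, stop at 6 mm
- stand: dark wooden block, fixed, 80 x 80 x 30 mm, with a round hole 39 mm in diameter and 22 mm deep in its middle in which the gauge stands. Origin: centre of its underside, z up; the hole's floor is 8 mm above it
- reel: aluminium solder reel, 54 mm in diameter, 38 mm tall, upright, bystander; origin at the centre of its underside
- screwdriver: black screwdriver, 170 mm long, lying, bystander; origin near its middle
- meter: black multimeter 150 x 75 x 40 mm lying on its back, bystander; origin at the centre of its underside
- pliers: pliers with two red handles, 190 mm long, lying, bystander; origin near the pivot
- flux: amber glass jar with a black cap, 52 mm in diameter, 50 mm tall, bystander; origin at the centre of its underside
- brush: small wooden brush, 160 mm long, lying, bystander; origin near its middle

How it is judged (in metres and radians):
On the way:
1. the gauge stands square over the valve stem and is pressed home with 12 N or more (valve pushed down more than 2.4 mm), the rod driven out by more than 4 mm, for 0.8 s (value of joint valve above 0.0024 m and value of joint rod above 0.004 m and horizontal distance between gauge and valve_axis below 0.005 m and angle between gauge's own z axis and vertical below 0.12 rad), for 0.8 s.
At the end, for the whole second after the job is handed in: the gauge stands at rest and upright (within 0.1 rad) in the stand's hole, its underside less than 3 mm over the hole's floor and within 7 mm of its centre; the rod is still out by more than 4 mm; the valve stem is back up (pushed down less than 1 mm) (horizontal distance between gauge and stand below 0.007 m and z of gauge in the frame of stand below 0.011 m and angle between gauge's own z axis and vertical below 0.1 rad and value of joint rod above 0.004 m and value of joint valve below 0.001 m and linear speed of gauge below 0.01 m/s); the robot touches nothing.
It fails at once if the valve is pushed with more than 20 N (pushed down more than 4 mm) (value of joint valve above 0.004 m).
It fails at once if a bystander is moved by more than 20 mm (distance of any of reel, screwdriver, meter, pliers, flux, brush from where it was at the start of the episode above 0.02 m).
It also fails if it takes over 70 s, if anything falls off the work surface, if the arm or the gripper's body presses on something with over 40 N, if the wrist force passes 120 N, or if a joint passes its speed limit or range.

## Robot

A 6-joint arm with a two-finger parallel gripper is mounted at the origin on the work surface. World frame = base frame: x ahead of the robot, y to its left, z up, the work surface at z = 0. Lengths are in mm, angles in rad, forces in N, time in s.
With the tool pointing down it reaches from about 300 to 825 mm from the base axis. Payload 5.4 kg.
Tool frame: the origin (TCP) lies midway between the tips of the shut fingers; the grasp point (between the pads) lies 19 mm behind it; z points along the fingers, y is the direction in which the jaws open and shut (so a half turn about z gives the same grasp; the last joint's range is limited). The gripper opens to 92 mm and grips with 3 to 60 N. Pads are 20 mm wide; open, the fingers measure 128 mm over their backs; the gripper's body (75 mm by 189 mm) begins 69 mm behind the grasp point.
Start: joints at [-1.471, 0.158, 1.597, -0, 1.386, -0.21], TCP at [175.275, -547.617, 214.601] pointing down, gripper open.
Joint ranges: [-2.91, 2.91], [-0.94, 2.29], [0.18, 2.7], [-1.29, 4.43], [0.17, 2.64], [-3, 3]. Speed limits (rad/s): [2.57, 2.57, 3.14, 3.14, 3.14, 3.14].

## Interface

Orientations are given as [roll, pitch, yaw] about the fixed x, y, z axes, in that order (R = Rz(yaw) Ry(pitch) Rx(roll)).
In Python, from rig import robot gives the robot as it stands. Calls block until the motion is done:
- robot.move_ptp(position, orientation): joint-space move of the TCP to a pose.
- robot.move_l(position, feed=150, frame=None): straight line of the TCP; frame=None keeps the orientation; feed is the mean speed in mm/s.
- robot.goto_joints(angles): joint-space move.
- robot.gripper_to(opening, effort=None): finger opening in mm; effort is the grip in N (None keeps the last); returns when the fingers have stopped.
- robot.hold(seconds).
- robot.solve_ik(position, orientation): joint angles nearest the present ones, or None.
- robot.read_camera(name): name is "side" or "top"; returns the picture (420x560x3 uint8, red, green, blue); there is no depth.
- robot.get_calibration(name): a dict with "vfov" (degrees; the focal length in pixels is half the picture's height over the tangent of half this angle, whatever the lens; pixels are square), "cx", "cy" (the principal point, pixels), "eye" and "orientation" of the camera in the world. Camera axes: x right, y up, looking along -z (the intrinsics and any distortion apply to the point x, -y, -z); pixel columns grow to the right and rows downward; lengths in mm; the calibration is good to about 2 mm. A picture is of the moment at which its call begins. get_calibration takes no time and is no camera call.
A pose or a line that the arm cannot do raises robot.PlanningError and nothing moves.
- robot.job_done(): hands the job in, once; it reports no verdict.
Readings, each from a call of its own:
- robot.get_time(): time.
- robot.get_joints(): joint angles.
- robot.get_dq(): joint speeds.
- robot.get_effort(): joint torques, N m.
- robot.get_eef_pos(): TCP position.
- robot.get_ee_rot(): TCP orientation.
- robot.get_wrist_force(): force on the tool from outside, world axes, zero at the start.
- robot.get_wrist_torque(): the same for the moment, N m.
- robot.get_finger_gap(): finger opening in mm.
Only numpy, scipy, OpenCV 4.12 (cv2) and the standard library are available. Lean on these libraries where they do the work, as an engineer would, in place of code of your own. Each camera call takes 0.05 s, during which the arm holds its last target. There are 200 camera calls.

## Working session

There is one attempt and no reset: what is moved stays moved. The work goes in short steps, each a Python script; the robot and the scene stay as the last script left them, time stands still between calls to the robot, and variables do not carry over. Pictures are saved under pics/ and viewed, about 8 in all and at most 12, crops included, and the job is handed in when it is done.

```bash
ls; mkdir -p pics; python3 - <<'E'
from rig import robot
import cv2
for n in("side","top"):
    c=robot.get_calibration(n);print(n,c)
    cv2.imwrite(f"pics/{n}0.png",robot.read_camera(n)[:,:,::-1])
print(robot.get_time(),robot.get_ee_rot())
E
```

```text
pics
side {'vfov': 43.02779978215025, 'cx': 273.96572346203953, 'cy': 206.83969753995, 'eye': array([243.21368722, 874.88066476, 942.18672683]), 'orientation': array([ 8.39099112e-01,  5.38019895e-04, -2.70983225e+00])}
top {'vfov': 46.51638038066598, 'cx': 278.9689020596996, 'cy': 207.38837125349286, 'eye': array([ 381.42779216,  -12.88139667, 1600.27382666]), 'orientation': array([ 0.16242399,  0.01317413, -1.5868626 ])}
0.1 [-3.13998101e+00 -3.17825129e-04  3.09802444e-01]
```

View pics/side0.png

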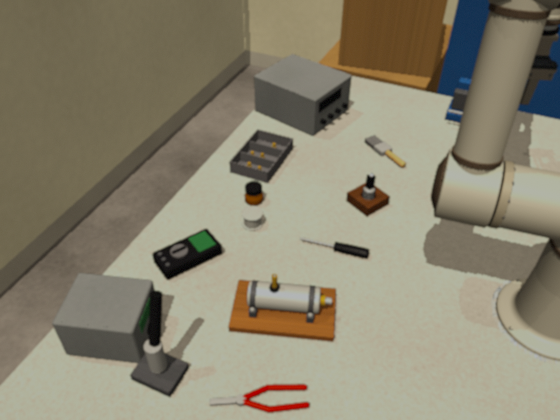

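View pics/top0.png

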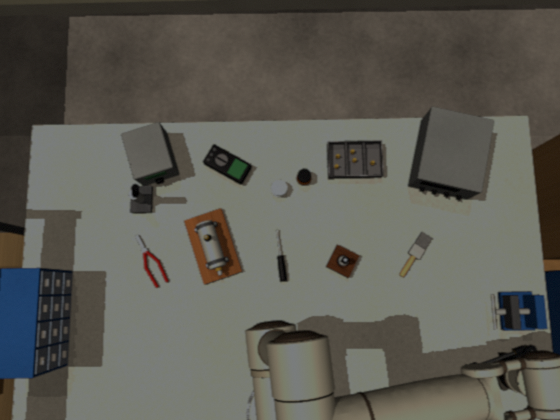

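The side view shows the stand at about (368,197) with the gauge in it, and the tank at (285,300) with its valve at (275,283). In the top view the stand is at about (343,261) and the tank at (213,245), with the valve near (209,238). Next I'll enlarge both.

```bash
cat > h.py <<'E'
import numpy as np, cv2
from scipy.spatial.transform import Rotation as Ro
from rig import robot
def cam(n):
    c=robot.get_calibration(n); f=210/np.tan(np.radians(c['vfov']/2))
    return f,c['cx'],c['cy'],np.array(c['eye']),Ro.from_euler('xyz',c['orientation']).as_matrix()
def ray(n,u,v):
    f,cx,cy,e,R=cam(n); d=R@np.array([(u-cx)/f,-(v-cy)/f,-1]); return e,d/np.linalg.norm(d)
def onz(n,u,v,z):
    e,d=ray(n,u,v); return e+d*(z-e[2])/d[2]
def proj(n,p):
    f,cx,cy,e,R=cam(n); q=R.T@(np.array(p,float)-e); return np.array([cx+f*q[0]/-q[2],cy-f*q[1]/-q[2]])
def tri(a,b):
    (e1,d1),(e2,d2)=ray('side',*a),ray('top',*b)
    s=np.linalg.lstsq(np.c_[d1,-d2],e2-e1,rcond=None)[0]
    p,q=e1+s[0]*d1,e2+s[1]*d2; return (p+q)/2,np.linalg.norm(p-q)
E
python3 - <<'E'
from h import *
S=cv2.imread('pics/side0.png');T=cv2.imread('pics/top0.png')
def crop(I,x,y,w,h): return cv2.resize(I[y:y+h,x:x+w],(400,300),interpolation=cv2.INTER_CUBIC)
m=np.vstack([np.hstack([crop(S,338,165,64,48),crop(T,311,237,64,48)]),np.hstack([crop(S,225,260,120,90),crop(T,155,201,120,90)])])
cv2.imwrite('pics/crop1.png',m)
for n in('side','top'): print(n,onz(n,*{'side':(368,195),'top':(343,261)}[n],30),onz(n,*{'side':(275,275),'top':(209,236)}[n],120))
E
```

```text
side [ 463.77902843 -193.05702589   30.        ] [538.55253616 229.94952691 120.        ]
top [ 461.84290111 -198.04084671   30.        ] [539.85681633 217.31305253 120.        ]
```

View pics/crop1.png

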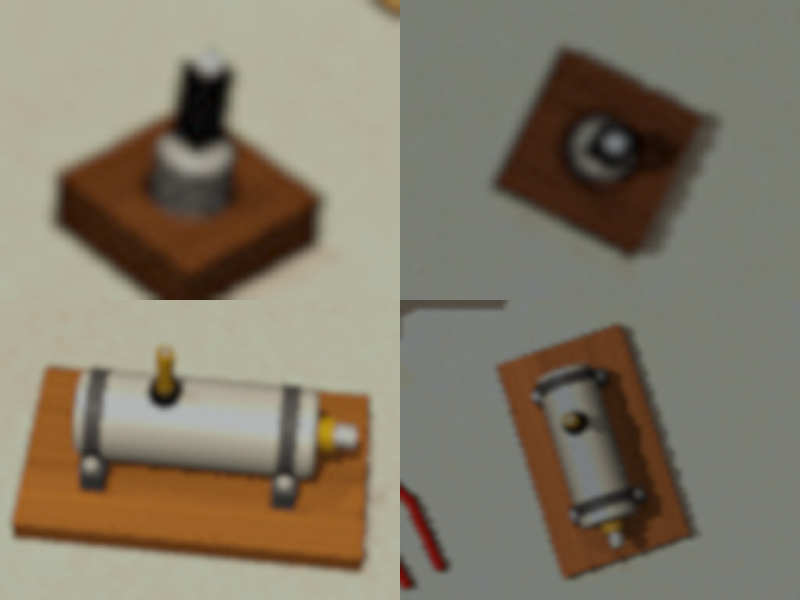

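The crops show the gauge upright in the stand with its white button on top. The brass valve stem stands in its black collar on the tank, away from the plug. I'll measure these with masks.

```bash
python3 - <<'E'
from h import *
K=8
def up(n,x,y,w,h,N=6):
    I=np.mean([robot.read_camera(n)[y:y+h,x:x+w].astype(float) for _ in range(N)],0)
    return cv2.resize(I.clip(0,255).astype(np.uint8),None,fx=K,fy=K,interpolation=cv2.INTER_CUBIC)
def px(c,x,y): return np.array([x+(c[0]+.5)/K-.5,y+(c[1]+.5)/K-.5])
def big(m,near=None):
    n,l,s,c=cv2.connectedComponentsWithStats(m.astype(np.uint8)); i=1+np.argmax(s[1:,4]); return l==i,c[i],s[i]/K
tiles=[]
# stand top-face
R={'side':(338,165,64,48),'top':(311,237,64,48)}
st={}
for n,r in R.items():
    I=up(n,*r); h=cv2.cvtColor(I,cv2.COLOR_RGB2HSV); tiles.append(I)
    m=(h[...,1]>100)&((h[...,0]<15)|(h[...,0]>170))
    M,c,s=big(m); hull=cv2.convexHull(np.argwhere(M)[:,::-1].astype(np.int32))
    q=cv2.approxPolyDP(hull,0.03*cv2.arcLength(hull,True),True)[:,0]
    print(n,'stand hull',[tuple(np.round(px(p,*r[:2]),1)) for p in q])
    if n=='top':
        box=cv2.boxPoints(cv2.minAreaRect(hull)); W=np.array([onz(n,*px(p,*r[:2]),28) for p in box]); print(W.round(1),'c',W.mean(0).round(1),np.linalg.norm(np.diff(W,axis=0),axis=1).round(1))
    g=h[...,2].astype(int); 
    m=(h[...,1]<70)&(g>(205 if n=='side' else 150))
    yy,xx=np.mgrid[:I.shape[0],:I.shape[1]]; a,b=((208,62) if n=='side' else (215,143)); k=8/6.25
    m&=(np.hypot(xx-a*k,yy-b*k)<22*k)
    M,c,s=big(m); print('button',px(c,*r[:2]).round(2),s.round(1)); st[n]=px(c,*r[:2])
print('button tri',tri(st['side'],st['top']), 'onz96',onz('side',*st['side'],95),onz('top',*st['top'],95))
R={'side':(255,265,40,30),'top':(188,221,40,30)}
for n,r in R.items():
    I=up(n,*r); h=cv2.cvtColor(I,cv2.COLOR_RGB2HSV); tiles.append(cv2.resize(I,(512,384)))
    m=(h[...,1]>110)&(h[...,0]>12)&(h[...,0]<32)&(h[...,2]>70)
    M,c,s=big(m); ys,xs=np.where(M); print(n,'brass',px(c,*r[:2]).round(2),s.round(1))
    print('lo/hi',[px((np.mean(xs[ys==y]),y),*r[:2]).round(2) for y in(ys.min()+6,ys.max()-6)],[len(xs[ys==y])/K for y in (ys.min()+12,ys.max()-12)])
    h2=(h[...,2]<45); 
    if h2.any(): M,c,s=big(h2); print('collar',px(c,*r[:2]).round(2),s.round(1))
m=np.vstack([np.hstack(tiles[:2]),np.hstack(tiles[2:])]); cv2.imwrite('pics/crop2.png',cv2.cvtColor(cv2.resize(m,(780,585)),cv2.COLOR_RGB2BGR))
E
```

```text
side stand hull [(np.float64(388.2), np.float64(196.4)), (np.float64(386.7), np.float64(203.7)), (np.float64(371.8), np.float64(212.4)), (np.float64(363.1), np.float64(212.4)), (np.float64(347.3), np.float64(199.9)), (np.float64(348.2), np.float64(192.1)), (np.float64(365.7), np.float64(183.1))]Traceback (most recent call last):
  File "<stdin>", line 25, in <module>
  File "<stdin>", line 8, in big
    return _wrapfunc(a, 'argmax', axis=axis, out=out, **kwds)
    return bound(*args, **kwds)
ValueError: attempt to get argmax of an empty sequence
```

```bash
cat >> h.py <<'E'
K=8
def up(n,x,y,w,h,N=6):
    I=np.mean([robot.read_camera(n)[y:y+h,x:x+w].astype(float) for _ in range(N)],0)
    return cv2.resize(I.clip(0,255).astype(np.uint8),None,fx=K,fy=K,interpolation=cv2.INTER_CUBIC)
def px(c,x,y): return np.array([x+(c[0]+.5)/K-.5,y+(c[1]+.5)/K-.5])
def big(m):
    n,l,s,c=cv2.connectedComponentsWithStats(m.astype(np.uint8)); i=1+np.argmax(s[1:,4]); return l==i,c[i],s[i]/K
E
cat > m.py <<'E'
from h import *
tiles=[]
R={'side':(338,165,64,48),'top':(311,237,64,48)}
st={}
for n,r in R.items():
    I=up(n,*r); h=cv2.cvtColor(I,cv2.COLOR_RGB2HSV); tiles.append(I)
    m=(h[...,1]>100)&((h[...,0]<15)|(h[...,0]>170))
    M,c,s=big(m); hull=cv2.convexHull(np.argwhere(M)[:,::-1].astype(np.int32))
    if n=='top':
        box=cv2.boxPoints(cv2.minAreaRect(hull)); W=np.array([onz(n,*px(p,*r[:2]),28) for p in box]); print(W.round(1),'c',W.mean(0).round(1),np.linalg.norm(np.diff(W,axis=0),axis=1).round(1))
    g=h[...,2].astype(float)-h[...,1]
    yy,xx=np.mgrid[:I.shape[0],:I.shape[1]]; a,b=((208,62) if n=='side' else (215,143)); k=8/6.25
    z=np.hypot(xx-a*k,yy-b*k)<(14 if n=='side' else 20)*k
    g=np.where(z,g,-99); M,c,s=big(g>0.75*g.max()); print(n,'button',px(c,*r[:2]).round(2),s.round(1),g.max()); st[n]=px(c,*r[:2])
print('button tri',tri(st['side'],st['top']), 'onz95',onz('side',*st['side'],95),onz('top',*st['top'],95))
R={'side':(255,265,40,30),'top':(188,221,40,30)}
for n,r in R.items():
    I=up(n,*r); h=cv2.cvtColor(I,cv2.COLOR_RGB2HSV); tiles.append(cv2.resize(I,(512,384)))
    m=(h[...,1]>90)&(h[...,0]>10)&(h[...,0]<35)&(h[...,2]>50)
    m[-30:]=0
    if m.any():
        M,c,s=big(m); ys,xs=np.where(M); print(n,'brass',px(c,*r[:2]).round(2),s.round(1))
        print('lo/hi',[px((np.mean(xs[ys==y]),y),*r[:2]).round(2) for y in(ys.min(),ys.min()+8,ys.max()-6)])
    h2=(h[...,2]<60) 
    if h2.any(): M,c,s=big(h2); print('dark',px(c,*r[:2]).round(2),s.round(1))
m=np.vstack([np.hstack(tiles[:2]),np.hstack(tiles[2:])]); cv2.imwrite('pics/crop2.png',cv2.cvtColor(cv2.resize(m,(780,585)),cv2.COLOR_RGB2BGR))
E
python3 m.py
```

```text
side button [370.96 174.02] [31.1  7.8  4.5  3.6 93. ] 165.0
[[ 446.3 -143.4   28. ]
 [ 516.  -181.2   28. ]
 [ 478.5 -251.7   28. ]
 [ 409.4 -213.6   28. ]] c [ 462.5 -197.5   28. ] [79.3 79.9 79. ]
top button [344.81 259.38] [33.  21.8  2.6  2.2 34.4] 110.0
button tri (array([ 464.08538984, -195.55267393,   98.10543196]), np.float64(1.822278198168028)) onz95 [ 465.80492667 -199.36428737   95.        ] [ 463.35683241 -196.08994368   95.        ]
side brass [273.97 281.74] [ 16.    9.8   7.2  14.1 577. ]
lo/hi [array([272.44, 274.31]), array([273.98, 275.31]), array([273.94, 287.56])]
dark [274.37 288.49] [ 15.5  20.    8.4   6.5 211.8]
top brass [222.3  232.77] [  24.     0.    16.    26.2 2023.2]
lo/hi [array([218.66, 220.56]), array([219.88, 221.56]), array([224.12, 245.94])]
dark [218.45 234.99] [  14.6    0.    25.4   30.  2021.6]
```

View pics/crop2.png

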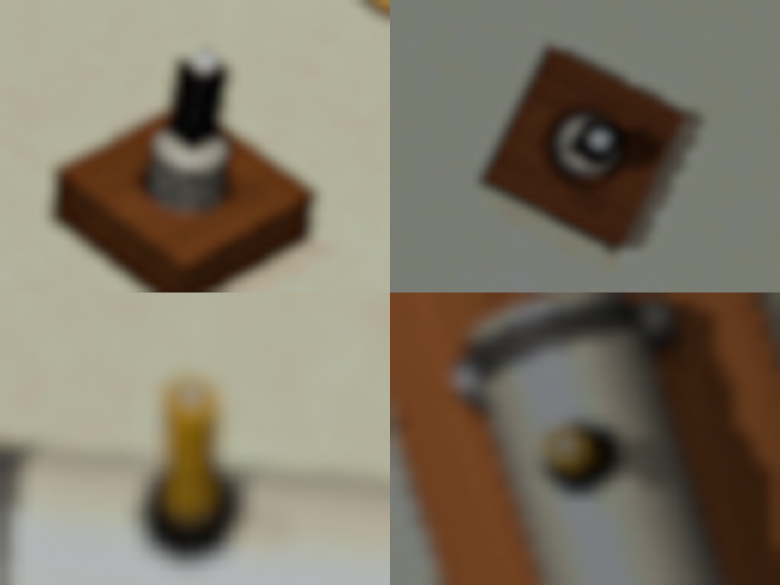

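```bash
python3 - <<'E'
from h import *
for a,b in [((274,275.1),(205.65,236.35)),((274,275.1),(205.3,236.4))]: print(tri(a,b))
for z in (113,122,131): print(z,onz('side',274,275.1,z)[:2].round(1),onz('top',205.6,236.4,z)[:2].round(1))
print('collar top',onz('top',207.,237.9,83)[:2].round(1),'side',onz('side',274.2,289,80)[:2].round(1))
# tank axis/board from top view
I=up('top',175,196,80,100); h=cv2.cvtColor(I,cv2.COLOR_RGB2HSV)
M,c,s=big((h[...,1]>120)&(h[...,0]<18)); hull=cv2.convexHull(np.argwhere(M)[:,::-1].astype(np.int32))
B=cv2.boxPoints(cv2.minAreaRect(hull)); W=np.array([onz('top',*px(p,175,196),18) for p in B])[:,:2]
print('board',W.round(1),np.linalg.norm(np.diff(W,axis=0),axis=1).round(1)); c=W.mean(0)
e=[W[1]-W[0],W[2]-W[1]]; d=max(e,key=np.linalg.norm); d/=np.linalg.norm(d); d*=np.sign(d[1])
print('centre',c,'xdir',d,'valve',c+20*d)
# body width and yaw: side view rows
I=up('side',360,170,24,24); g=I.mean(2)
for v in (177,179,181,183):
    r=g[int((v-170+.5)*K)]; i=np.where(r<(r.min()+r.max())/2)[0]; print(v,i.min()/K+360,i.max()/K+360,(i.max()-i.min())/K*2.61)
I=up('top',331,247,26,26);cv2.imwrite('pics/crop3.png',cv2.resize(np.hstack([cv2.cvtColor(I,cv2.COLOR_RGB2BGR),cv2.resize(up('side',358,168,26,26)[:,:,::-1],I.shape[1::-1])]),(800,400),interpolation=cv2.INTER_CUBIC))
E
```

```text
(array([540.35477943, 228.35708205, 116.78003551]), np.float64(2.158123584923703))
(array([540.03228558, 229.22701111, 117.8771077 ]), np.float64(2.011338620735306))
113 [542.8 225.6] [539.6 228.8]
122 [539.6 232.6] [538.6 227.4]
131 [536.3 239.6] [537.6 225.9]
collar top [538.  229.3] side [538.6 233.7]
board [[604.1 318.6]
 [643.1 193.6]
 [434.  126. ]
 [396.5 248.5]] [130.9 219.7 128.1]
centre [519.42251952 221.68449407] xdir [0.9514554  0.30778665] valve [538.45162753 227.84022703]
177 367.0 375.0 20.88
179 366.75 374.5 20.2275
181 366.375 374.375 20.88
183 365.375 374.0 22.51125
```

View pics/crop3.png

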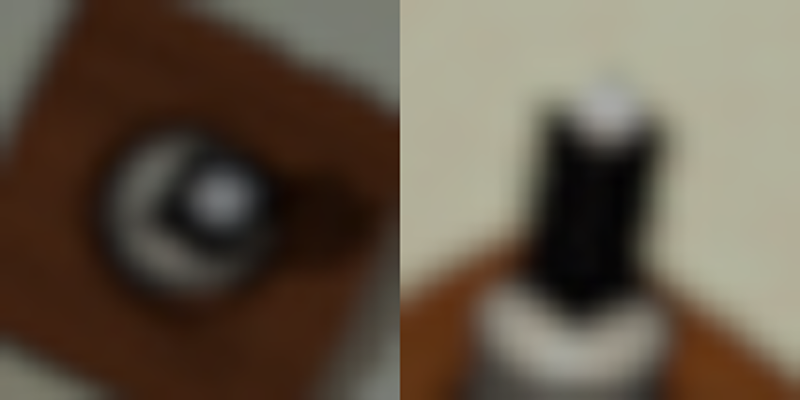

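```bash
python3 - <<'E'
from h import *
def U(n,x,y,w,h):
    I=np.mean([robot.read_camera(n)[y:y+h,x:x+w].astype(float) for _ in range(16)],0); return I.mean(2)
a=U('side',362,172,18,18); b=U('top',336,252,18,18)
print(a[3:13].round(0).astype(int)); print(b.round(0).astype(int))
def st(a,hi): return cv2.resize((a.clip(0,hi)/hi*255).astype(np.uint8),(400,400),interpolation=cv2.INTER_CUBIC)
cv2.imwrite('pics/crop4.png',np.hstack([st(a,60),st(b,110)]))
E
```

```text
[[170 170 171 166 143 107  94 120 149 161 152 130 127 148 164 170 170 169]
 [169 170 171 163 134  82  48  75 110 124 114  87  87 126 157 168 170 170]
 [169 170 169 158 124  68  23  33  57  68  59  40  62 115 153 168 170 170]
 [170 170 168 153 115  59  15  11  20  23  17  19  64 120 155 168 170 170]
 [171 172 168 148 105  51  13   8  11  10   6  22  77 132 161 169 170 170]
 [171 172 167 143  94  39  11   8  10   8   7  29  87 140 166 171 170 170]
 [171 171 164 135  84  31   9  10   9   8   7  35  92 143 167 171 171 171]
 [168 163 150 118  68  23   8   9  10   7  11  45 100 145 166 171 170 170]
 [153 139 119  87  46  14   8  11   9   8  16  57 111 151 168 171 171 171]
 [121 100  79  54  25   9  10  11   9   7  17  59 113 151 168 172 172 172]]
[[ 34  35  36  37  36  36  35  34  34  34  35  35  36  37  38  42  50  64]
 [ 35  34  34  34  35  35  34  33  32  32  33  34  34  36  36  37  38  42]
 [ 37  35  34  31  29  28  29  29  29  30  32  33  33  34  35  35  37  37]
 [ 38  36  32  27  28  33  36  33  28  27  30  32  34  34  34  35  34  36]
 [ 38  33  27  31  48  61  60  45  31  26  26  27
[... 301 characters left out ...]
 16  11  14  16  17  18]
 [ 27  27  48  70  67  42  21  32  59  71  56  32  18  14  16  18  17  17]
 [ 29  23  41  70  82  73  51  28  24  30  31  30  25  18  18  19  18  18]
 [ 32  25  33  59  82  93  83  59  39  33  33  30  20  18  19  21  21  24]
 [ 34  27  26  38  59  78  84  75  64  54  41  27  20  23  27  27  28  32]
 [ 35  31  26  25  32  45  54  58  54  44  30  24  28  34  36  37  37  40]
 [ 36  35  31  26  23  26  32  35  36  32  28  30  36  38  39  39  39  43]
 [ 37  36  35  33  28  25  24  25  27  30  33  36  39  39  39  38  39  47]
 [ 38  37  37  36  33  31  29  29  31  33  35  38  39  39  39  39  42  52]
 [ 38  38  37  37  35  33  33  32  32  33  34  37  38  38  39  40  46  58]]
```

View pics/crop4.png

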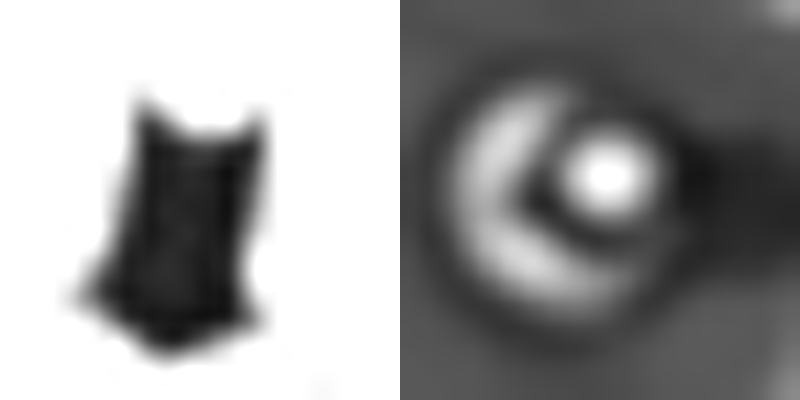

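The contrast-stretched crop shows the body's corner towards the lower left in the top view and towards the side camera in the side view. Its faces are therefore roughly parallel to the stand's edges, about -30° in the world. I'll grasp at yaw 58°.

```bash
python3 - <<'E'
from h import *
O=[np.pi,0,np.radians(58)]; g=np.array([463.5,-196.5])
p=robot.get_eef_pos(); robot.move_l([p[0],p[1],260])
robot.move_ptp([*g,220],O); robot.gripper_to(60,8)
robot.move_l([*g,120],feed=120); robot.hold(.2); print(robot.get_wrist_force())
robot.move_l([*g,54.5],feed=50); robot.hold(.2); print('down',robot.get_eef_pos(),robot.get_wrist_force())
robot.gripper_to(10,8); robot.hold(.3); print('gap',robot.get_finger_gap(),robot.get_wrist_force(),robot.get_wrist_torque())
robot.gripper_to(10,35); robot.hold(.3); print('gap',robot.get_finger_gap(),robot.get_wrist_force(),robot.get_time(),robot.get_joints())
E
```

```text
[-0.23670718  0.63917023  0.35712476]
down [ 463.63977617 -196.59567412   54.71548561] [ 0.09824672 -0.52104755 -0.05365864]
gap 17.74796514274313 [-0.14273135  0.39798484  0.28066238] [-0.10566949 -0.16321387 -0.05924867]
gap 17.941481285506445 [-0.37240549 -1.32328465 -0.77010779] 11.5167 [-6.41445831e-01  1.66545219e-01  1.92995202e+00  2.47627673e-05
  1.04502506e+00 -8.29548112e-02]
```

```bash
python3 - <<'E'
from h import *
O=[np.pi,0,np.radians(58)]; v=np.array([539.,228.5])
p=robot.get_eef_pos(); robot.move_l([p[0],p[1],240],feed=120); robot.hold(.2); print(robot.get_wrist_force(),robot.get_finger_gap())
robot.move_ptp([*v,240],O); robot.move_l([*v,190],feed=100); robot.hold(.4)
print(robot.get_eef_pos(),robot.get_wrist_force(),robot.get_time())
a=up('side',245,245,60,60); b=up('top',175,205,60,60)
cv2.imwrite('pics/hov.png',cv2.resize(np.hstack([a,b])[:,:,::-1],(800,400)))
E
```

```text
[ 0.16253983  0.06569078 -1.60371545] 17.707624492020962
[539.15891855 228.57386221 190.3378963 ] [-0.36163179 -0.69109307 -1.04538846] 16.0583
```

View pics/hov.png

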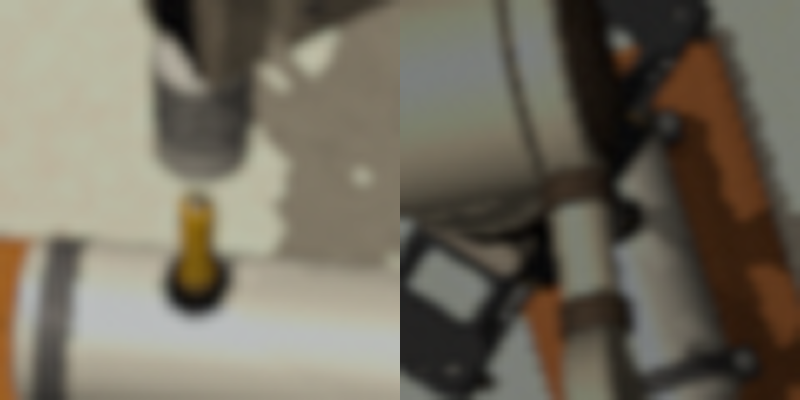

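The side view shows the head centred over the stem, with the head bottom at crop (199,178) and the stem rim at (197,197). The arm hides the valve in the top view. I'll descend with force guarding.

```bash
python3 - <<'E'
from h import *
F=lambda:np.mean([robot.get_wrist_force() for _ in range(1)],0)
print('t',proj('side',[539.2,228.6,143.6]))
c=np.array([539.1,228.5]); robot.move_l([*c,172],feed=80); robot.hold(.3)
b=np.mean([ (robot.hold(.03),robot.get_wrist_force())[1] for _ in range(8)],0); print('base',b)
z=172.
while z>128:
    z-=1; robot.move_l([*c,z],feed=25); robot.hold(.12)
    f=np.mean([(robot.hold(.02),robot.get_wrist_force())[1] for _ in range(3)],0)-b; p=robot.get_eef_pos()
    print(z,p.round(2),f.round(1),round(robot.get_time(),1))
    if f[2]>9 or np.hypot(*f[:2])>8: break
np.save('b.npy',b)
E
```

```text
t [274.99621119 266.63407664]
base [ 0.17325496 -0.13065171 -1.54265007]
171.0 [539.11 228.49 171.01] [ 0.3 -0.4 -0. ] 18.0
170.0 [539.11 228.5  170.02] [-0.4  0.   0.6] 18.4
169.0 [539.13 228.49 169.01] [-0.4  0.3  0.1] 18.9
168.0 [539.11 228.51 168.03] [0.2 0.1 0.1] 19.3
167.0 [539.08 228.52 166.98] [-0.3  0.1  0.1] 19.7
166.0 [539.11 228.48 166.  ] [-0.1 -0.7 -0.2] 20.1
165.0 [539.11 228.51 164.99] [ 0.1  0.  -0.3] 20.5
164.0 [539.1  228.51 164.01] [-0.   0.1  0.4] 20.9
163.0 [539.09 228.52 162.99] [-0.4 -0.  -0.1] 21.4
162.0 [539.12 228.49 162.02] [ 0.  -0.1  0.5] 21.8
161.0 [539.1  228.55 161.  ] [-0.1 -0.3  0.5] 22.2
160.0 [539.1  228.48 160.  ] [-0.3 -0.1 -0.1] 22.6
159.0 [539.24 228.54 159.28] [-0.9  0.1  2.1] 23.0
158.0 [539.21 228.53 158.13] [-0.2 -0.1  3.8] 23.4
157.0 [539.29 228.54 157.23] [-0.4  0.1  5.4] 23.9
156.0 [539.48 228.55 156.48] [-1.1 -0.   7.1] 24.3
155.0 [539.63 228.49 155.07] [ 1.9 -0.   3.6] 24.7
154.0 [539.58 228.53 154.34] [3.2 0.7 4.8] 25.1
153.0 [539.53 228.52 153.34] [4.3 0.  6.7] 25.5
152.0 [539.59 228.51 152.41] [ 4.  -0.2  6.9] 25.9
151.0 [539.6  228.54 151.46] [ 3.6 -0.2  7.7] 26.4
150.0 [539.61 228.53 150.51] [3.9 0.5 7.6] 26.8
149.0 [539.64 228.55 149.58] [ 3.5 -0.1  7.8] 27.2
148.0 [539.66 228.55 148.6 ] [4.  0.4 8. ] 27.6
147.0 [539.67 228.55 147.62] [ 3.7 -0.2  7.9] 28.0
146.0 [539.71 228.54 146.65] [ 3.7 -0.   7.3] 28.4
145.0 [539.7  228.57 145.47] [4.4 0.2 7. ] 28.9
144.0 [539.7  228.54 144.45] [4.2 0.5 7.1] 29.3
143.0 [539.71 228.55 143.46] [4.1 0.5 6.6] 29.7
142.0 [539.73 228.54 142.48] [ 4.3 -0.   7.5] 30.1
141.0 [539.73 228.54 141.47] [4.2 0.1 6.9] 30.5
140.0 [539.74 228.54 140.49] [4.  0.7 7.1] 30.9
139.0 [539.8  228.57 140.  ] [ 3.5 -0.1  9.1] 31.4
```

Insertion is going well: there is about 7 N along the bore and the seat has just started to touch. I'll relieve the 4 N side load and press to about 15 N.

```bash
python3 - <<'E'
from h import *
b=np.load('b.npy'); c=np.array([539.75,228.5])
def fz(n=4): return np.mean([(robot.hold(.025),robot.get_wrist_force())[1] for _ in range(n)],0)-b
z=139.
robot.move_l([*c,z],feed=10); robot.hold(.15); print(fz().round(1))
while z>132:
    z-=.4; robot.move_l([*c,z],feed=15); robot.hold(.12); f=fz(); print(round(z,1),robot.get_eef_pos().round(2),f.round(1),robot.get_finger_gap().__round__(2),round(robot.get_time(),1))
    if f[2]>14.6: break
for i in range(6):
    robot.hold(.15); f=fz(); print(robot.get_eef_pos().round(2),f.round(1),round(robot.get_time(),1))
print(z)
E
```

```text
[ 1.9  0.1 10. ]
138.6 [539.93 228.59 139.65] [ 1.8 -0.5 11.3] 17.86 32.3
138.2 [539.97 228.62 139.47] [ 1.2 -0.5 12.2] 17.78 32.8
137.8 [540.   228.63 139.26] [ 0.6 -0.6 12.5] 18.08 33.2
137.4 [540.03 228.62 139.04] [ 0.4 -0.5 14.2] 18.02 33.7
137.0 [540.06 228.63 138.85] [-0.1 -0.6 15.1] 17.71 34.2
[540.05 228.64 138.85] [-0.4 -0.6 15.4] 34.4
[540.05 228.65 138.84] [ 0.2 -1.  14.7] 34.7
[540.03 228.65 138.85] [-0.4 -0.6 14.9] 34.9
[540.04 228.64 138.82] [-0.  -1.4 15.1] 35.2
[540.03 228.64 138.82] [-0.3 -0.9 15.1] 35.4
[540.05 228.64 138.85] [-0.2 -0.4 15.2] 35.7
136.99999999999997
```

```bash
python3 - <<'E'
from h import *
b=np.load('b.npy'); O=[np.pi,0,np.radians(58)]
def fz(n=4): return np.mean([(robot.hold(.025),robot.get_wrist_force())[1] for _ in range(n)],0)-b
p=robot.get_eef_pos()
robot.move_l([540,228.6,215],feed=60); robot.hold(.1); print(fz())
a=up('side',240,205,60,80)
g=np.array([463.3,-196.9])
robot.move_ptp([*g,200],O); robot.move_l([*g,90],feed=90); robot.hold(.2); print(robot.get_eef_pos(),fz().round(1),robot.get_time())
c=up('side',335,145,60,80)
cv2.imwrite('pics/ret.png',np.hstack([a,c])[:,:,::-1])
E
```

```text
[ 0.30143819  0.22099547 -0.4345817 ]
[ 463.57147385 -197.09003637   90.43860658] [-0.   0.2  0.2] 40.9
```

View pics/ret.png

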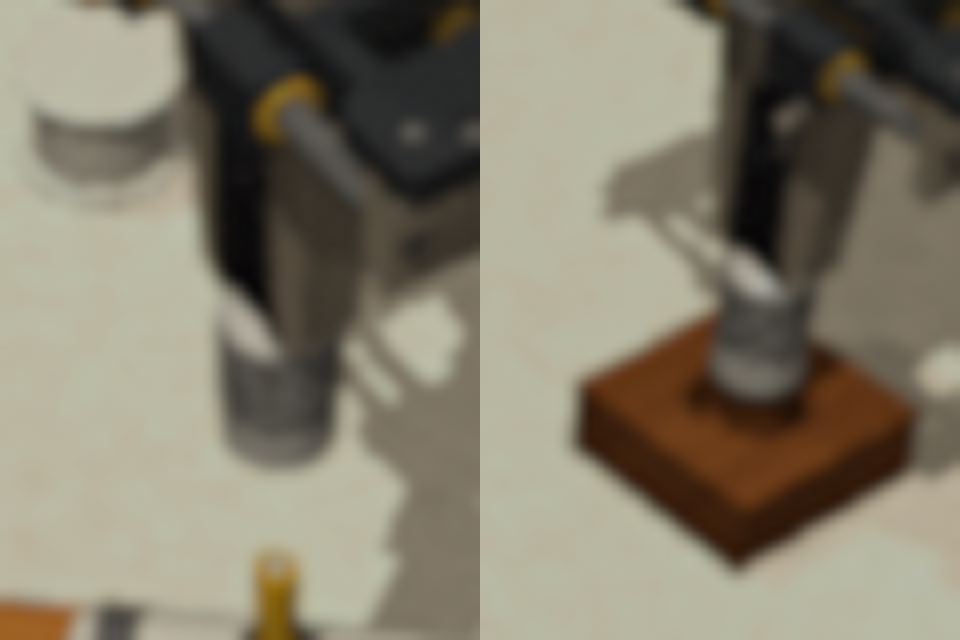

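The gauge head hangs over the hole: the head bottom is at crop (757,390) and the hole is centred near (750,400). A white spot, probably the button, shows above the body at (790,115). I'll lower it, guarding against contact.

```bash
python3 - <<'E'
from h import *
b=np.load('b.npy'); g=np.array([463.1,-197.1])
def fz(n=3): return np.mean([(robot.hold(.025),robot.get_wrist_force())[1] for _ in range(n)],0)-b
robot.move_l([*g,58],feed=45); robot.hold(.15); f=fz(); print(robot.get_eef_pos().round(2),f.round(1))
z=58.
while z>51 and f[2]<4 and np.hypot(*f[:2])<6:
    z-=.7; robot.move_l([*g,z],feed=25); robot.hold(.08); f=fz(); print(round(z,1),robot.get_eef_pos().round(2),f.round(1),round(robot.get_time(),1))
E
```

```text
[ 463.34 -197.28   58.34] [-0.7  0.3  0.2]
57.3 [ 463.1  -197.14   57.31] [-0.7 -0.4  0. ] 42.7
56.6 [ 463.12 -197.12   56.62] [-0.4  0.1  0. ] 43.1
55.9 [ 463.09 -197.1    55.9 ] [-0.3  0.   0. ] 43.5
55.2 [ 463.11 -197.08   55.21] [-0.2  0.2 -0.3] 43.9
54.5 [ 463.18 -197.14   54.57] [0.4 0.6 0.3] 44.3
53.8 [ 463.24 -197.19   54.31] [-2.   1.6  7.5] 44.7
```

```bash
python3 - <<'E'
from h import *
g=np.array([463.1,-197.1])
robot.move_l([*g,54.4],feed=20); robot.gripper_to(45,8); robot.hold(.2)
robot.move_l([*g,180],feed=70); 
robot.move_ptp([300,-450,260],[np.pi,0,np.radians(58)]); robot.hold(.3); print(robot.get_time())
a=up('side',338,155,64,60); c=up('top',311,230,64,60)
cv2.imwrite('pics/end.png',cv2.resize(np.hstack([a,c])[:,:,::-1],(800,375)))
cv2.imwrite('pics/side1.png',robot.read_camera('side')[:,:,::-1]);cv2.imwrite('pics/top1.png',robot.read_camera('top')[:,:,::-1])
E
```

```text
49.1833
```

View pics/end.png

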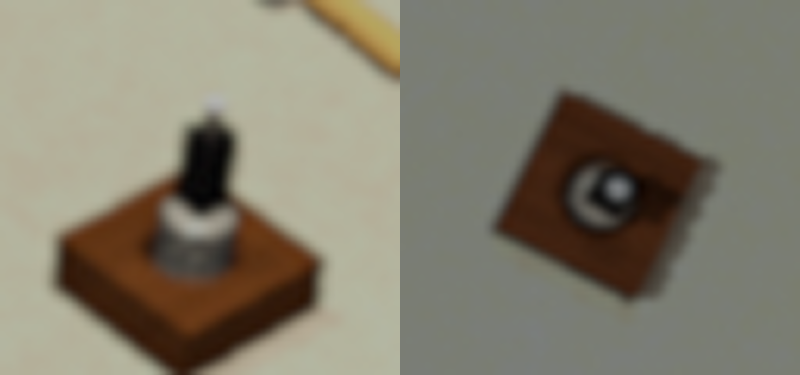

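The gauge stands upright in the hole. Its button is at crop (215,103), clear of the body by a thin rod and about 3 px (8–10 mm) higher than at the start. I'll hand it in.

```bash
python3 - <<'E'
from h import *
for n in('side','top'):
    d=cv2.absdiff(cv2.imread(f'pics/{n}0.png'),cv2.imread(f'pics/{n}1.png')).max(2)
    for k,(u,v) in {'side':dict(meter=(187,252),flux=(254,193),reel=(253,215),drv=(335,246),pliers=(265,398),brush=(385,150)),'top':dict(meter=(228,164),flux=(304,177),reel=(279,188),drv=(281,258),pliers=(152,262),brush=(415,255))}[n].items():
        print(n,k,np.percentile(d[v-12:v+12,u-12:u+12],95))
robot.job_done()
E
```

```text
side meter 6.0
side flux 5.0
side reel 3.0
side drv 3.0
side pliers 4.0
side brush 3.0
top meter 4.0
top flux 4.0
top reel 3.0
top drv 3.0
top pliers 3.0
top brush 3.0
the job is handed in; nothing more can be done
```

I took the pressure reading and put the gauge back in its stand with the rod still out. I handed the job in just after 49 s on the robot's clock; no verdict is reported.

- **Pressing:** I held the gauge on the valve stem at 14.7–15.4 N for about 1.3 s. The highest force I read was 15.4 N, and the force rose by about 4.4 N per mm, close to the 5 N/mm given. The side load reached about 4 N while the gauge went on, so I shifted the target by 0.65 mm before pressing, and it fell to about 1 N or less.
- **Return:** The gauge met the floor of the hole at almost the same height it was picked up from. I pressed it down with about 7.5 N before releasing it.
- **Final pictures:** The gauge stands upright in the hole, and the rod is out by roughly 8–10 mm, estimated from the pictures. In both camera views, the patch around each bystander looked unchanged from the start.

Two checks fell short:
- **Valve alignment:** The arm hid the valve from the top camera, so I confirmed the alignment from the side view and the forces only.
- **Body angle:** The gauge body's angle differed by about 10° between the two views. The gap closed to 18 mm, the body's width, so the jaws had squared it up.

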